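# Return the washed humid hides to their colour-coded hatchling tubs, quarantine last

## Robot

A 7-joint arm with a two-finger parallel gripper is mounted at the origin on a cart in front of the work surface, level with it; the furniture and walls round the work are solid. World frame = base frame: x ahead of the robot, y to its left, z up, the work surface at z = 0. Lengths are in mm, angles in rad, forces in N, time in s.
With the tool pointing down it reaches from about 350 to 900 mm from the base axis. Payload 8.1 kg.
Tool frame: the origin (TCP) lies on the centre line of the jaws, within the pads' length; the fingertips stand 14 mm ahead of it and the grasp point (between the pads) lies 5 mm behind it (finger_overhang is the distance from the TCP to the fingertips, in mm); z points along the fingers, y is the line along which they close (so a half turn about z gives the same grasp; the last joint's range is limited). The gripper opens to 85 mm and grips with 20 to 120 N. Pads are 22 mm wide; open, the fingers measure 114 mm over their backs; the gripper's body (76 mm by 85 mm) begins 54 mm behind the grasp point. The pads swing forward as they close: fully open they stand 13 mm farther back than shut.
Start: joints at [1.103, 0.434, 0.025, 1.573, -0.012, 1.134, -0.075], TCP at [222.954, -583.894, 245.323] pointing down, gripper open.
Joint ranges: [-2.62, 2.62], [-0.44, 2.09], [-1.27, 1.32], [0.08, 2.57], [-1.32, 4.46], [0.12, 2], [-2.74, 2.74]. Speed limits (rad/s): [2.22, 2.22, 3.01, 3.01, 3.14, 3.14, 3.14].

## Interface

Orientations are given as a unit quaternion [w, x, y, z].
In Python, from plant import * gives the robot as it stands.
- The arm moves only by the tool send_rows, never from a script. Its argument "commands" is one flat list of numbers, 4 for each row, row after row: the shift along the tool's x, y, z in units of 40 mm (1.0 is 40 mm), then the turn about the tool's z in units of 6 degrees (1.0 is 6 degrees). A call has 1 to 8 rows; each row is the pose to reach, as a shift and turn from the pose commanded when the call began, along the tool's axes at that moment; what a row does not reach only later rows make up. A row lasts 1/10 s, in which the tool goes at most 50 mm and 8.59 degrees, less where a joint would pass 70% of its speed; a pose out of reach is approached as far as the arm can. A call with a gripper value outside its range is refused whole. "fingers" is the finger opening in mm, from 0 to 85.4, set as the call begins (left out, the last holds). The fingers move at their own pace and stop on an object; "force" is the grip in N (left out, the last holds). Time passes only in rows, so rows that repeat a pose let the fingers close. It gives the time, the measured TCP pose, the force, the opening and the grip force at its end, in the units of the state.
- sense(): the state, without advancing time (a new reading comes with each control period).
- snapshot(name): name is "scene" or "top" or "wrist"; returns (picture, depth): 384x512x3 uint8, red, green, blue; 384x512 float32, mm along the optical axis (not along the pixel's ray), 0 where there is no reading.
- camera_model(name): a dict with "K" (3x3 intrinsics, pixels), "T" (4x4, takes a point from camera to world coordinates). Camera axes: x right, y up, looking along -z (the intrinsics and any distortion apply to the point x, -y, -z); pixel columns grow to the right and rows downward; lengths in mm; the calibration is good to about 2 mm. The wrist camera is an equidistant fisheye: a pixel r from the principal point sees the ray r / f radians off the axis. A picture is of the moment at which its call begins: read the wrist's pose just before it. camera_model takes no time and is no camera call; for the wrist camera it gives the pose at the moment of the call.
- finish_job(): hands the job in; it is judged then, once.
Trained networks look in the newest picture that a camera, given by its name, has taken for a name from the list of things; names that differ only in an ending like _2 or _b are one class to them, and where a whole thing is asked for, a point or a joint stands for the part that bears it (a point fixed in the world has none). Each returns a list of dicts, best first, with "confidence" (0 to 1); they miss things now and then, are a little off and sometimes report something else, mostly with a low value. They report only what shows in the picture. A call takes as long as a camera call. They do not tell look-alikes from the thing itself.
- look_for(label, camera): "point" ([x, y, z] in mm, in the coordinates of the camera as it stood for that picture, good to about 4 mm: the middle of the surface that is visible of it).
The state is a dict: "time_s": time; "joint_pos": joint angles; "joint_vel": joint speeds; "joint_torque": joint torques, N m; "eef_pos": TCP position; "tcp_rot": TCP orientation; "ft_force": force on the tool from outside, world axes, zero at the start; "moment": the same for the moment, N m; "width": opening from 0.0 (shut) to 1.0 (fully open); "gripper_force": force on a finger pad.
Only numpy, scipy, OpenCV 4.12 (cv2) and the standard library are available. Lean on these libraries where they do the work, as an engineer would, in place of code of your own. Each camera call takes 0.05 s, during which the arm holds its last target. There are 200 camera calls.

## Task

The humid hides (the white pots with an entrance hole and a coloured collar in the lid) have been washed: take them one by one from the drying mat and stand each upright in the retainer ring of the tub with the same colour, fully down on the tub floor, set down gently rather than dropped. Red is the quarantine group: to carry no infection across, leave the red hide untouched until the other three are in their tubs, and return it last. Leave the two plain pots where they stand.

Things in the scene. Friction and masses are not known exactly. Their poses are not given: they have to be found in the camera images.
- hide_green (a point): green humid hide: loose white snap-lid pot, 47 mm high, 64-66 mm across the rim (its top 6 mm), 52 mm at the foot, about 60 g; dark entrance hole with a green collar in the lid, green tape band round the waist. Point at its centre, 23.5 mm above its foot; z up. Stands on a grey drying mat 5 mm thick, at least 25 mm from other pots
- seat_green (a point): green tub: fixed clear open tub 140 x 140 mm, walls 36 mm high, green card on its front rim, green retainer ring on its floor. Point: ring centre on the floor, 4 mm above the bench, 8 mm behind the tub's middle; x to the tub's back, z up. Ring 10 mm high, flared: 57 mm clear at the bottom, 68 mm at the top, 76 mm outside; the hide's foot stands flat in it
- hide_blue (a point): blue humid hide: loose white snap-lid pot, 47 mm high, 64-66 mm across the rim (its top 6 mm), 52 mm at the foot, about 60 g; dark entrance hole with a blue collar in the lid, blue tape band round the waist. Point at its centre, 23.5 mm above its foot; z up. Stands on a grey drying mat 5 mm thick, at least 25 mm from other pots
- seat_blue (a point): blue tub: fixed clear open tub 140 x 140 mm, walls 36 mm high, blue card on its front rim, blue retainer ring on its floor. Point: ring centre on the floor, 4 mm above the bench, 8 mm behind the tub's middle; x to the tub's back, z up. Ring 10 mm high, flared: 57 mm clear at the bottom, 68 mm at the top, 76 mm outside; the hide's foot stands flat in it
- hide_yellow (a point): yellow humid hide: loose white snap-lid pot, 47 mm high, 64-66 mm across the rim (its top 6 mm), 52 mm at the foot, about 60 g; dark entrance hole with a yellow collar in the lid, yellow tape band round the waist. Point at its centre, 23.5 mm above its foot; z up. Stands on a grey drying mat 5 mm thick, at least 25 mm from other pots
- seat_yellow (a point): yellow tub: fixed clear open tub 140 x 140 mm, walls 36 mm high, yellow card on its front rim, yellow retainer ring on its floor. Point: ring centre on the floor, 4 mm above the bench, 8 mm behind the tub's middle; x to the tub's back, z up. Ring 10 mm high, flared: 57 mm clear at the bottom, 68 mm at the top, 76 mm outside; the hide's foot stands flat in it
- hide_red (a point): red humid hide: loose white snap-lid pot, 47 mm high, 64-66 mm across the rim (its top 6 mm), 52 mm at the foot, about 60 g; dark entrance hole with a red collar in the lid, red tape band round the waist. Point at its centre, 23.5 mm above its foot; z up. Stands on a grey drying mat 5 mm thick, at least 25 mm from other pots
- seat_red (a point): red tub (quarantine): fixed clear open tub 140 x 140 mm, walls 36 mm high, red card on its front rim, red retainer ring on its floor. Point: ring centre on the floor, 4 mm above the bench, 8 mm behind the tub's middle; x to the tub's back, z up. Ring 10 mm high, flared: 57 mm clear at the bottom, 68 mm at the top, 76 mm outside; the hide's foot stands flat in it
- plain_0 (a point): plain white snap-lid pot among the hides, 66 mm across, 47 mm high, no hole and no colour; point at its centre, half-way up; stays where it is
- plain_1 (a point): plain white snap-lid pot among the hides, 62 mm across, 53 mm high, no hole and no colour; point at its centre, half-way up; stays where it is
There are look-alikes about, which are no part of the job. Leave any pink look-alike of the part that bears hide_red alone.

How it is judged (in metres and radians):
On the way, in this order (a step that is already met when the one before it is completed fails the run):
1. the green, blue and yellow hides stand upright in the rings of their own tubs (horizontal distance between hide_green and seat_green below 0.008 m and z of hide_green in the frame of seat_green between 0.0195 and 0.0275 m and angle between each of hide_green, hide_blue, hide_yellow's own z axis and vertical below 0.1 rad and horizontal distance between hide_blue and seat_blue below 0.008 m and z of hide_blue in the frame of seat_blue between 0.0195 and 0.0275 m and horizontal distance between hide_yellow and seat_yellow below 0.008 m and z of hide_yellow in the frame of seat_yellow between 0.0195 and 0.0275 m), for 0.2 s.
2. then the red hide stands upright in the ring of the red tub (all of step 1 and horizontal distance between hide_red and seat_red below 0.008 m and z of hide_red in the frame of seat_red between 0.0195 and 0.0275 m and angle between hide_red's own z axis and vertical below 0.1 rad), for 0.2 s.
At the end, for the whole second after the job is handed in: Each of the four hides is released, at rest and upright (within 0.1 rad) in the retainer ring of the tub of its own colour, within 8 mm of the ring's centre and with its foot on the tub floor (height within 4 mm) (all of step 2 and linear speed of each of pot_green, pot_blue, pot_yellow, pot_red below 0.02 m/s); the robot touches nothing.
It fails at once if the red hide is moved by more than 15 mm before the other three stand in their tubs (distance of hide_red from where it was at the start of the episode above 0.015 m and not (horizontal distance between hide_green and seat_green below 0.008 m and z of hide_green in the frame of seat_green between 0.0195 and 0.0275 m and angle between each of hide_green, hide_blue, hide_yellow's own z axis and vertical below 0.1 rad and horizontal distance between hide_blue and seat_blue below 0.008 m and z of hide_blue in the frame of seat_blue between 0.0195 and 0.0275 m and horizontal distance between hide_yellow and seat_yellow below 0.008 m and z of hide_yellow in the frame of seat_yellow between 0.0195 and 0.0275 m)).
It fails at once if a plain pot is moved by more than 15 mm (distance of any of plain_0, plain_1 from where it was at the start of the episode above 0.015 m).
It fails at once if a hide is dropped: it moves at more than 0.7 m/s (a fall of about 25 mm) with no finger on it ((linear speed of pot_green above 0.7 m/s and contact force between the fingers and pot_green below 0.05 N) or (linear speed of pot_blue above 0.7 m/s and contact force between the fingers and pot_blue below 0.05 N) or (linear speed of pot_yellow above 0.7 m/s and contact force between the fingers and pot_yellow below 0.05 N) or (linear speed of pot_red above 0.7 m/s and contact force between the fingers and pot_red below 0.05 N)).
It also fails if it takes over 99 s, if anything falls off the work surface, if the arm or the gripper's body presses on something with over 40 N, if the wrist force passes 120 N, or if a joint passes its speed limit or range.

## Working session

There is one attempt and no reset: what is moved stays moved. The work goes in short steps, Python scripts to look and compute and a tool call to move; the robot and the scene stay as the last step left them, time stands still between calls to the robot, and variables do not carry over. Pictures are saved under pics/ and viewed, at most 14 in all, crops included, and the job is handed in when it is done.

Besides the shell and the picture viewer there is one more tool, called after "Request:" as a command line: name --argument value ..., lists and objects as JSON in quotes. send_rows: Moves the arm, as the interface text tells. Its arguments: {"type":"object","properties":{"commands":{"type":"array"},"fingers":{"type":"number"},"force":{"type":"number"}},"required":["commands"]}

```bash
ls; mkdir -p pics
cat > h.py <<'E'
from plant import *
import numpy as np, cv2
def snap(cam,fn=None):
    T=camera_model(cam)
    p,d=snapshot(cam)
    if fn: cv2.imwrite('pics/'+fn,p[:,:,::-1])
    return p,d,T
def world(T,pc):
    T=np.array(T['T'] if isinstance(T,dict) else T); return (T@np.r_[pc,1])[:3]
E
python3 - <<'E'
from h import *
s=sense(); print(s['eef_pos'],s['tcp_rot'],s['width'],s['time_s'])
for c in('top','scene'):
    p,d,T=snap(c,c+'0.png'); print(c,T)
    for n in ['hide_green','hide_blue','hide_yellow','hide_red','seat_green','seat_blue','seat_yellow','seat_red','plain_0']:
        for r in look_for(n,c): print(n,round(r['confidence'],2),world(T,r['point']).round(0))
E
```

```text
pics
[ 222.74957466 -583.44461095  244.53428966] [-7.54189376e-04  9.83418065e-01  1.81351312e-01 -2.03828739e-04] 1.001647506827011 0.0
top {'K': array([[374.60386865,   0.        , 256.09817985],
       [  0.        , 374.60386865, 187.47216842],
       [  0.        ,   0.        ,   1.        ]]), 'T': array([[ 2.75290312e-02,  9.88384734e-01, -1.49458256e-01,
         4.25010268e+02],
       [-9.99608346e-01,  2.79716857e-02,  8.60025043e-04,
         8.04420717e+01],
       [ 5.03063497e-03,  1.49376044e-01,  9.88767662e-01,
         1.13807687e+03],
       [ 0.00000000e+00,  0.00000000e+00,  0.00000000e+00,
         1.00000000e+00]])}
hide_green 0.84 [400. 368.  50.]
hide_blue 0.73 [526. 154.  52.]
hide_yellow 0.78 [512. 374.  53.]
hide_red 0.9 [416. 141.  49.]
hide_red 0.59 [ 802. -113.   49.]
seat_green 0.77 [ 666. -211.    5.]
seat_green 0.37 [412. 268.  54.]
seat_blue 0.77 [ 471. -216.    3.]
seat_yellow 0.92 [670.   3.   4.]
seat_red 0.61 [460. -26.   6.]
plain_0 0.87 [411. 270.  51.]
plain_0 0.79 [526. 260.  57.]
scene {'K': array([[432.17024167,   0.        , 246.9129287
[... 241 characters left out ...]
5.52597157e-01,
         8.13622726e+02],
       [-1.27674257e-03,  8.52337104e-01,  5.22991233e-01,
         7.65006484e+02],
       [ 0.00000000e+00,  0.00000000e+00,  0.00000000e+00,
         1.00000000e+00]])}
hide_blue 0.93 [509. 169.  46.]
hide_blue 0.72 [672.   2.  14.]
hide_yellow 0.63 [501. 385.  52.]
hide_red 0.91 [409. 161.  49.]
hide_red 0.76 [ 793. -100.   43.]
hide_red 0.56 [503. 386.  51.]
seat_green 0.94 [ 665. -203.   16.]
seat_green 0.19 [511. 171.  48.]
seat_blue 0.72 [ 479. -214.   15.]
seat_blue 0.59 [ 665. -202.   18.]
seat_yellow 0.8 [676.   2.  15.]
seat_red 0.75 [468. -20.  16.]
plain_0 0.75 [470. -19.  15.]
plain_0 0.62 [408. 279.  48.]
plain_0 0.62 [515. 272.  58.]
```

View pics/top0.png

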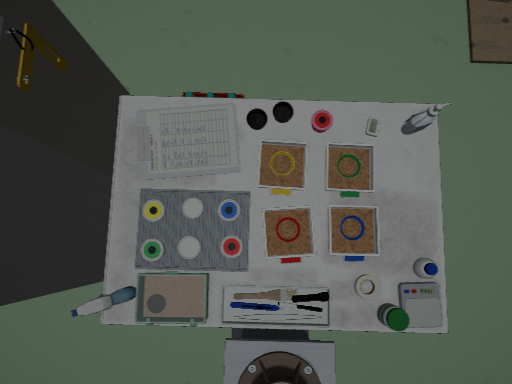

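View pics/scene0.png

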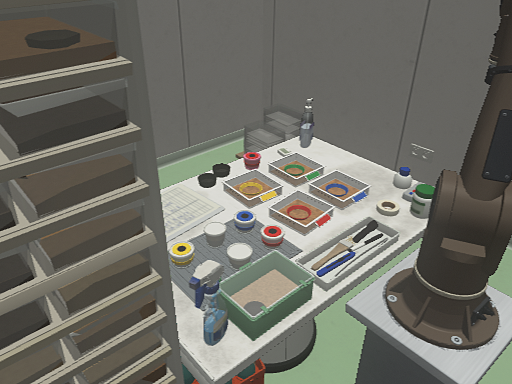

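Top view: the green hide is at (152,250), yellow (153,210), blue (229,210) and red (231,246). The plain pots are at (193,208) and (189,247), and the pink look-alike is at (322,120). The tubs are yellow (282,165), green (349,167), red (288,230) and blue (352,228). The scene view agrees with this and shows a tank in front of the mat and a spray bottle near the green hide.

```bash
cat >> h.py <<'E'
def cloud(d,T):
    K=T['K'];v,u=np.mgrid[:d.shape[0],:d.shape[1]]
    P=np.stack([(u-K[0,2])/K[0,0]*d,-(v-K[1,2])/K[1,1]*d,-d],-1)
    return P@T['T'][:3,:3].T+T['T'][:3,3]
E
python3 - <<'E'
from h import *
p,d,T=snap('top')
W=cloud(d,T)
hsv=cv2.cvtColor(p,cv2.COLOR_RGB2HSV)
px=dict(green=(152,250),yellow=(153,210),blue=(229,210),red=(231,246),plainA=(193,208),plainB=(189,247))
for n,(u,v) in px.items():
    m=np.zeros(d.shape,bool); m[v-16:v+17,u-16:u+17]=1
    m&=(W[...,2]>38)&(d>0)
    q=W[m]; c,r=cv2.minEnclosingCircle(q[:,:2].astype(np.float32))
    print(n,'mean',q.mean(0).round(1),'circ',np.round(c,1),round(r,1),'topz',np.percentile(q[:,2],[50,95]).round(1),m.sum())
hu=dict(green=((349,167),45,85),yellow=((282,165),22,34),red=((288,230),170,8),blue=((352,228),105,130))
for n,((u,v),a,b) in hu.items():
    H=hsv[...,0]; hm=((H>=a)|(H<=b)) if a>b else ((H>=a)&(H<=b))
    m=np.zeros(d.shape,bool); m[v-17:v+18,u-20:u+20]=1
    m&=hm&(hsv[...,1]>120)&(hsv[...,2]>70)&(d>0)
    pts=np.argwhere(m)[:,::-1].astype(np.float32)
    k=np.abs(np.hypot(*(pts-np.median(pts,0)).T)-12)<6; pts=pts[k]
    (cx,cy),ax,_=cv2.fitEllipse(cv2.convexHull(pts))
    # intersect ray with z=13
    K=T['K'];R=T['T'][:3,:3]@np.array([(cx-K[0,2])/K[0,0],-(cy-K[1,2])/K[1,1],-1]);t=T['T'][:3,3]
    X=t+R*(13-t[2])/R[2]
    q=W[v-28:v+29,u-28:u+29]; e=q[(q[...,2]>30)&(q[...,2]<42)]
    print(n,(cx,cy),np.round(ax,1),'ring',X.round(1),len(pts),'meanz',np.median(W[m][:,2]).round(1),'wall bbox',e.min(0).round(0),e.max(0).round(0))
# height near: tank and others
for n,(u,v) in dict(tank=(172,273),tank2=(172,320),shelf=(150,297),spray=(122,295),book=(190,140)).items(): print(n,W[v-3:v+4,u-3:u+4].reshape(-1,3).max(0).round(0))
print('max z in work region',[(x,y,np.nanmax(W[(abs(W[...,0]-x)<50)&(abs(W[...,1]-y)<50)][:,2]).round(0)) for x in(350,450,550,650,750) for y in (400,300,200,100,0,-100,-200,-300)])
E
```

```text
green mean [401.3 371.1  51.8] circ [401.3 372. ] 33.6 topz [51.8 55.3] 435
yellow mean [514.2 374.8  51.8] circ [514.4 375.4] 33.3 topz [51.8 55.2] 410
blue mean [521.3 156.5  52.1] circ [521.6 156.9] 33.0 topz [52.1 55.7] 409
red mean [417.1 145.1  52.2] circ [416.9 145.4] 33.0 topz [52.1 56.1] 417
plainA mean [523.8 260.6  56.8] circ [524.2 261. ] 31.1 topz [56.8 60.4] 362
plainB mean [411.5 266.3  51. ] circ [411.3 266.7] 33.3 topz [51.1 54.6] 426
green (348.40972900390625, 165.4144287109375) [22.7 23.5] ring [ 671.5 -201.8   13. ] 32 meanz 14.6 wall bbox [ 578. -278.   30.] [ 738. -128.   42.]
yellow (281.9920959472656, 162.92916870117188) [23.9 24.7] ring [673.5   2.1  13. ] 186 meanz 11.7 wall bbox [581. -72.  30.] [741.  77.  41.]
red (287.69744873046875, 229.107177734375) [25.2 25.7] ring [471.9 -18.4  13. ] 223 meanz 10.9 wall bbox [386. -97.  30.] [544.  57.  42.]
blue (351.9548034667969, 227.3840789794922) [23.5 25. ] ring [ 482.4 -210.7   13. ] 121 meanz 12.1 wall bbox [ 398. -286.   30.] [ 548. -136.   42.]
tank [345. 331.  78.]
tank2 [222. 308.  80.]
shelf [ 425.  372.
[... 581 characters left out ...]
59.0)), (550, 300, np.float64(61.0)), (550, 200, np.float64(61.0)), (550, 100, np.float64(58.0)), (550, 0, np.float64(43.0)), (550, -100, np.float64(42.0)), (550, -200, np.float64(43.0)), (550, -300, np.float64(42.0)), (650, 400, np.float64(19.0)), (650, 300, np.float64(12.0)), (650, 200, np.float64(14.0)), (650, 100, np.float64(41.0)), (650, 0, np.float64(19.0)), (650, -100, np.float64(45.0)), (650, -200, np.float64(19.0)), (650, -300, np.float64(42.0)), (750, 400, np.float64(22.0)), (750, 300, np.float64(12.0)), (750, 200, np.float64(13.0)), (750, 100, np.float64(41.0)), (750, 0, np.float64(41.0)), (750, -100, np.float64(53.0)), (750, -200, np.float64(41.0)), (750, -300, np.float64(42.0))]
```

```bash
cat >> h.py <<'E'
from scipy.spatial.transform import Rotation as Ro
def plan(x,y,z,yaw=0):
    s=sense(); q=s['tcp_rot']; R=Ro.from_quat([q[1],q[2],q[3],q[0]]).as_matrix()
    dl=R.T@(np.array([x,y,z])-s['eef_pos'])/40
    h=np.degrees(np.arctan2(R[1,0],R[0,0]))
    print('t',round(s['time_s'],2),'at',np.round(s['eef_pos'],1),'yaw',h.round(1),'tilt',np.degrees(np.arccos(-R[2,2])).round(2),'-> shift',dl.round(3),'turn',round((h-yaw)/6,2),'rows>=',np.ceil(np.linalg.norm(dl)*40/50),'F',np.round(s['ft_force'],1),'w',round(s['width']*85.4,1),'j',np.round(s['joint_pos'],2))
E
python3 -c "
from h import *
plan(640,-202,220)"
```

```text
t 1.05 at [ 223.  -583.9  245.3] yaw 20.9 tilt 0.0 -> shift [13.146 -5.201  0.632] turn 3.48 rows>= 12.0 F [-0.6 -0.8 -0.4] w 85.0 j [ 1.1   0.43  0.03  1.57 -0.01  1.13 -0.08]
```

Request:
send_rows --commands '[13.15,-5.2,0.63,3.48,13.15,-5.2,0.63,3.48,13.15,-5.2,0.63,3.48,13.15,-5.2,0.63,3.48,13.15,-5.2,0.63,3.48,13.15,-5.2,0.63,3.48,13.15,-5.2,0.63,3.48,13.15,-5.2,0.63,3.48]' --fingers 80

```text
time_s: 1.85
eef_pos: [518.0, -313.5, 227.7]
tcp_rot: [0.0, 1.0, 0.0, 0.0]
ft_force: [0.2, -1.6, 0.4]
width: 0.934
gripper_force: 0.0
```

```bash
python3 -c "
from h import *
plan(640,-202,220)"
```

```text
t 1.85 at [ 518.  -313.5  227.7] yaw 0.0 tilt 0.03 -> shift [ 3.05  -2.787  0.194] turn 0.0 rows>= 4.0 F [ 0.2 -1.6  0.4] w 79.8 j [ 0.46  0.42 -0.01  1.65  0.    1.08 -1.12]
```

Request:
send_rows --commands '[3.05,-2.79,0.2,0,3.05,-2.79,0.2,0,3.05,-2.79,0.2,0,3.05,-2.79,0.2,0,3.05,-2.79,0.2,0,3.05,-2.79,0.2,0]'

```text
time_s: 2.45
eef_pos: [638.1, -204.3, 219.3]
tcp_rot: [0.0, 1.0, -0.0, -0.0]
ft_force: [-0.4, -0.9, -1.2]
width: 0.935
gripper_force: 0.0
```

```bash
python3 -c "
from h import *
plan(640,-202,220)
p,d,T=snap('wrist','w0.png'); print(T)
for n in ['seat_green','seat_blue','seat_yellow','seat_red']:
  for r in look_for(n,'wrist'): print(n,round(r['confidence'],2),world(T,r['point']).round(1))
"
```

```text
t 2.45 at [ 638.1 -204.3  219.3] yaw -0.0 tilt 0.07 -> shift [ 0.048 -0.059 -0.017] turn -0.0 rows>= 1.0 F [-0.4 -0.9 -1.2] w 79.9 j [ 0.25  0.53 -0.03  1.48  0.02  1.13 -1.36]
{'K': array([[297.31863964,   0.        , 258.63073527],
       [  0.        , 297.31863964, 189.79052246],
       [  0.        ,   0.        ,   1.        ]]), 'T': array([[-2.45796375e-05,  9.63825766e-01,  2.66533099e-01,
         7.05901974e+02],
       [-9.99998795e-01, -4.37351601e-04,  1.48931272e-03,
        -2.03838338e+02],
       [ 1.55200665e-03, -2.66532741e-01,  9.63824615e-01,
         3.47020527e+02],
       [ 0.00000000e+00,  0.00000000e+00,  0.00000000e+00,
         1.00000000e+00]])}
seat_green 0.87 [ 6.610e+02 -2.008e+02 -3.000e-01]
seat_blue 0.81 [ 495.1 -204.3    0.8]
seat_yellow 0.8 [666.7   3.7   3.1]
seat_red 0.81 [507.8  12.   11.4]
seat_red 0.31 [ 660.3 -202.7    0.9]
```

View pics/w0.png

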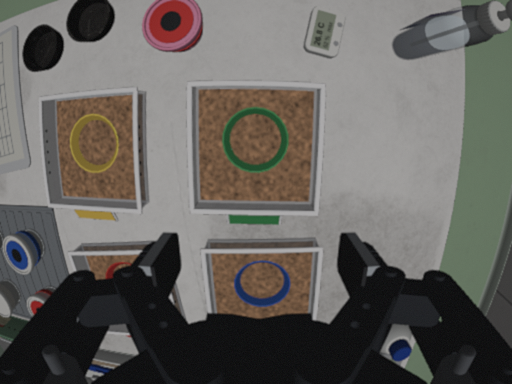

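The wrist view shows the green ring at (255,140), yellow at (95,143) and blue at (262,283), all empty. I'll fit the rings on their rim plane.

```bash
cat >> h.py <<'E'
HU=dict(green=(45,88),yellow=(20,34),red=(172,6),blue=(105,130))
def wmask(p,col,u,v,r):
    H=cv2.cvtColor(p,cv2.COLOR_RGB2HSV); a,b=HU[col]; h=H[...,0]
    m=((h>=a)|(h<=b)) if a>b else ((h>=a)&(h<=b))
    yy,xx=np.mgrid[:384,:512]
    m=m&(H[...,1]>(150 if col in('red','yellow') else 90))&(H[...,2]>40)&(np.hypot(xx-u,yy-v)<r)
    m=m.astype(np.uint8); n,l,st,_=cv2.connectedComponentsWithStats(m); k=[i for i in range(1,n) if st[i,4]>12]
    return np.isin(l,k)
def wrays(T,uv,z):
    K=T['K']; q=cv2.fisheye.undistortPoints(np.float32(uv).reshape(-1,1,2),K,np.zeros(4)).reshape(-1,2)
    r=np.c_[q[:,0],-q[:,1],-np.ones(len(q))]@T['T'][:3,:3].T; t=T['T'][:3,3]
    return t+r*((z-t[2])/r[:,2])[:,None]
def circ(P):
    from scipy.optimize import least_squares
    f=least_squares(lambda c:np.hypot(P[:,0]-c[0],P[:,1]-c[1])-c[2],[*P[:,:2].mean(0),35],loss='soft_l1')
    return f.x,np.abs(f.fun).mean()
def ring(p,T,col,u,v,r=45,z=14):
    m=wmask(p,col,u,v,r); pts=np.argwhere(m)[:,::-1]
    h=cv2.convexHull(pts.astype(np.int32)).reshape(-1,2)
    c,e=circ(wrays(T,h,z)); print(col,'centre',c[:2].round(1),'r',c[2].round(1),'err',round(e,1),m.sum())
E
python3 -c "
from h import *
p,d,T=snap('wrist')
ring(p,T,'green',255,140);ring(p,T,'yellow',95,143,40);ring(p,T,'blue',262,283,35)
plan(585,-60,220)"
```

```text
green centre [ 672.  -200.2] r 36.7 err 0.1 1218
yellow centre [674.4   2.9] r 35.9 err 0.4 627
blue centre [ 484.  -208.5] r 36.7 err 0.1 698
t 2.75 at [ 638.  -204.7  219.9] yaw -0.1 tilt 0.03 -> shift [-1.332 -3.614 -0.004] turn -0.02 rows>= 4.0 F [-0.3  0.   0.6] w 80.1 j [ 0.25  0.53 -0.03  1.48  0.02  1.13 -1.36]
```

Request:
send_rows --commands '[-5.95,-13.35,0,0,-5.95,-13.35,0,0,-5.95,-13.35,0,0,-5.95,-13.35,0,0,-5.95,-13.35,0,0,-5.95,-13.35,0,0,-5.95,-13.35,0,0,-5.95,-13.35,0,0]'

```text
time_s: 3.55
eef_pos: [474.8, 163.0, 220.1]
tcp_rot: [-0.0, 1.0, -0.0, 0.001]
ft_force: [0.8, 0.0, 0.2]
width: 0.936
gripper_force: 0.0
```

```bash
python3 -c "
from h import *
plan(390,330,220)"
```

```text
t 3.55 at [474.8 163.  220.1] yaw -0.0 tilt 0.06 -> shift [-2.124 -4.173 -0.   ] turn -0.01 rows>= 4.0 F [0.8 0.  0.2] w 79.9 j [-0.29  0.27 -0.18  1.89  0.06  0.98 -2.07]
```

Request:
send_rows --commands '[-2.12,-4.17,0,-5,-2.12,-4.17,0,-5,-2.12,-4.17,0,-5,-2.12,-4.17,0,-5,-2.12,-4.17,0,-5,-2.12,-4.17,0,-5,-2.12,-4.17,0,-5]'

```text
time_s: 4.25
eef_pos: [391.8, 327.2, 219.5]
tcp_rot: [0.0, 0.966, 0.258, 0.0]
ft_force: [-0.1, 0.4, -1.5]
width: 0.936
gripper_force: 0.0
```

```bash
python3 -c "
from h import *
plan(401,371.5,120,30)
p,d,T=snap('wrist','w1.png')
"
```

```text
t 4.25 at [391.8 327.2 219.5] yaw 29.9 tilt 0.05 -> shift [ 0.75  -0.848  2.488] turn -0.02 rows>= 3.0 F [-0.1  0.4 -1.5] w 79.9 j [-0.52  0.3  -0.36  1.86  0.12  1.   -1.98]
```

View pics/w1.png

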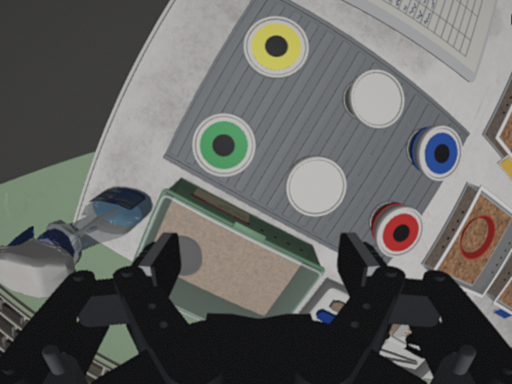

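The wrist view shows the four hides (green (223,145), yellow (276,46), blue (435,152), red (401,232)) and the plain pots at (375,98) and (316,186). The spray bottle nozzle is at (120,205).

```bash
cat >> h.py <<'E'
def lid(p,T,col,u,v,r=38,z=52):
    m=wmask(p,col,u,v,r); h=cv2.convexHull(np.argwhere(m)[:,::-1].astype(np.int32)).reshape(-1,2)
    c,e=circ(wrays(T,h,z)); print('lid',col,c[:2].round(1),'r',c[2].round(1),'err',round(e,1),m.sum())
E
python3 -c "
from h import *
p,d,T=snap('wrist')
for a in [('green',223,145),('yellow',276,46),('blue',440,152,22),('red',404,232,20)]: lid(p,T,*a)
K=T['K']
def pt(u,v):
    q=cv2.fisheye.undistortPoints(np.float32([[[u,v]]]),K,np.zeros(4)).ravel(); D=d[v,u]; return world(T,[q[0]*D,-q[1]*D,-D]).round(0)
print(pt(120,205),pt(140,200),pt(60,235),pt(175,190),pt(223,147),pt(205,165))
"
```

```text
lid green [402.9 374.2] r 23.3 err 0.1 1306Traceback (most recent call last):
  File "<string>", line 4, in <module>
    for a in [('green',223,145),('yellow',276,46),('blue',440,152,22),('red',404,232,20)]: lid(p,T,*a)
                                                                                           ~~~^^^^^^^^
  File "h.py", line 41, in lid
    m=wmask(p,col,u,v,r); h=cv2.convexHull(np.argwhere(m)[:,::-1].astype(np.int32)).reshape(-1,2)
                            ^^^^^^^^^^^^^^^^^^^^^^^^^^^^^^^^^^^^^^^^^^^^^^^^^^^^^^^^^^^^^^^
AttributeError: 'NoneType' object has no attribute 'reshape'
```

```bash
sed -i 's/yellow=(20,34)/yellow=(20,38)/; s/(150 if col/(130 if col/' h.py; python3 -c "
from h import *
p,d,T=snap('wrist')
print(cv2.cvtColor(p,cv2.COLOR_RGB2HSV)[46,256:264])
K=T['K']
def pt(u,v):
    q=cv2.fisheye.undistortPoints(np.float32([[[u,v]]]),K,np.zeros(4)).ravel(); D=d[v,u]; return world(T,[q[0]*D,-q[1]*D,-D]).round(0)
print(pt(120,205),pt(140,200),pt(60,235),pt(175,190),pt(223,147),pt(205,165))
for a in [('yellow',276,46),('blue',440,152,22),('red',404,232,20)]: lid(p,T,*a)
plan(402.5,373,120,30)
"
```

```text
[[ 29 135 194]
 [ 29 135 195]
 [ 29 135 195]
 [ 29 136 193]
 [ 29 135 194]
 [ 29 135 195]
 [ 29 135 197]
 [ 29 135 194]]
[296. 443.  68.] [296. 432.  32.] [288. 460. 155.] [335. 397.  49.] [401. 373.  51.] [375. 381.  49.]
lid yellow [515.3 378.3] r 23.1 err 0.1 1230
lid blue [522.1 160.3] r 23.6 err 0.1 849
lid red [418.9 148.7] r 22.8 err 0.6 738
t 4.4 at [391.8 327.4 219.6] yaw 29.9 tilt 0.04 -> shift [ 0.8   -0.858  2.489] turn -0.02 rows>= 3.0 F [ 0.8 -0.3 -0.6] w 80.1 j [-0.52  0.3  -0.36  1.86  0.12  1.   -1.98]
```

Request:
send_rows --commands '[0.79,-0.86,0,0,0.79,-0.86,2.5,0,0.79,-0.86,2.5,0,0.79,-0.86,2.5,0,0.79,-0.86,2.5,0]'

```text
time_s: 4.9
eef_pos: [401.2, 373.5, 119.9]
tcp_rot: [0.001, 0.966, 0.258, -0.001]
ft_force: [-0.2, -0.1, 1.2]
width: 0.937
gripper_force: 0.0
```

```bash
python3 -c "
from h import *
plan(402,373,37,30)"
```

```text
t 4.9 at [401.2 373.5 119.9] yaw 30.0 tilt 0.11 -> shift [0.013 0.02  2.073] turn -0.01 rows>= 2.0 F [-0.2 -0.1  1.2] w 80.1 j [-0.6   0.48 -0.33  1.88  0.21  0.82 -2.09]
```

Descend, then close.

Request:
send_rows --commands '[0,0,1.0,0,0,0,1.6,0,0,0,2.08,0,0,0,2.08,0]'

```text
time_s: 5.3
eef_pos: [401.8, 374.2, 37.1]
tcp_rot: [0.0, 0.966, 0.258, 0.0]
ft_force: [-0.1, -0.9, -0.2]
width: 0.94
gripper_force: 0.0
```

Request:
send_rows --commands '[0,0,0,0,0,0,0,0,0,0,0,0,0,0,0,0,0,0,0,0,0,0,0,0]' --fingers 55 --force 30

```text
time_s: 5.9
eef_pos: [402.4, 375.6, 39.2]
tcp_rot: [-0.001, 0.966, 0.259, 0.002]
ft_force: [-0.6, -0.6, 6.4]
width: 0.718
gripper_force: 31.0
```

Request:
send_rows --commands '[0,0,-0.5,0,0,0,-1.0,0,0,0,-1.8,0,0,0,-2.6,0,0,0,-3.6,0,0,0,-3.6,0,0,0,-3.6,0]'

```text
time_s: 6.6
eef_pos: [401.9, 375.1, 183.1]
tcp_rot: [-0.001, 0.966, 0.259, 0.002]
ft_force: [-0.7, -0.3, -1.0]
width: 0.712
gripper_force: 32.8
```

```bash
python3 -c "
from h import *
plan(671.8,-201,180,10)
p,d,T=snap('wrist','w2.png')"
```

```text
t 6.6 at [401.9 375.1 183.1] yaw 30.0 tilt 0.28 -> shift [-1.357 15.846  0.056] turn 3.33 rows>= 13.0 F [-0.7 -0.3 -1. ] w 60.8 j [-0.58  0.4  -0.36  1.82  0.17  0.95 -2.06]
```

View pics/w2.png

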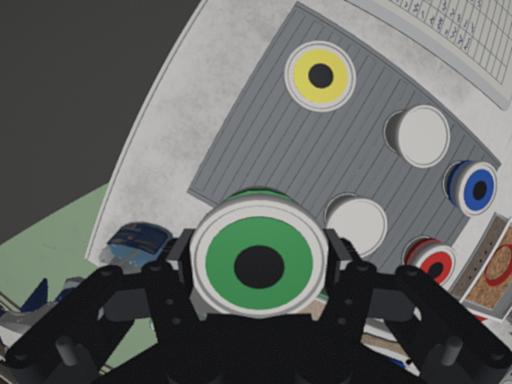

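The green hide is held level, with its lid centre at (258,262).

```bash
cat >> h.py <<'E'
def held(p,T,col,off=13):
    s=sense(); z=s['eef_pos'][2]+off
    m=wmask(p,col,258,262,70); h=cv2.convexHull(np.argwhere(m)[:,::-1].astype(np.int32)).reshape(-1,2)
    h=h[h[:,1]<300]; h=h[h[:,1]>200]
    c,e=circ(wrays(T,h,z)); q=s['tcp_rot'];R=Ro.from_quat([q[1],q[2],q[3],q[0]]).as_matrix()
    print('held',c.round(1),round(e,2),'offset in tool',(R.T@(np.r_[c[:2],z]-s['eef_pos'])).round(1))
E
python3 -c "
from h import *
p,d,T=snap('wrist'); held(p,T,'green')"
```

```text
held [401.6 374.5  23.9] 0.05 offset in tool [  0.8  -0.1 -13. ]
```

Request:
send_rows --commands '[-1.36,15.85,0.06,3.33,-1.36,15.85,0.06,3.33,-1.36,15.85,0.06,3.33,-1.36,15.85,0.06,3.33,-1.36,15.85,0.06,3.33,-1.36,15.85,0.06,3.33,-1.36,15.85,0.06,3.33,-1.36,15.85,0.06,3.33]'

```text
time_s: 7.5
eef_pos: [570.7, 10.1, 177.9]
tcp_rot: [0.0, 0.996, 0.088, -0.001]
ft_force: [1.3, 1.2, -0.1]
width: 0.715
gripper_force: 32.8
```

```bash
python3 -c "
from h import *
plan(671.8,-201,180,10)"
```

```text
t 7.5 at [570.7  10.1 177.9] yaw 10.1 tilt 0.11 -> shift [ 1.568  5.638 -0.057] turn 0.01 rows>= 5.0 F [ 1.3  1.2 -0.1] w 61.0 j [ 0.01  0.42 -0.16  1.78  0.08  0.95 -1.58]
```

Request:
send_rows --commands '[1.57,5.64,-0.06,0,1.57,5.64,-0.06,0,1.57,5.64,-0.06,0,1.57,5.64,-0.06,0,1.57,5.64,-0.06,0,1.57,5.64,-0.06,0,1.57,5.64,-0.06,0]'

```text
time_s: 8.2
eef_pos: [671.2, -199.6, 179.5]
tcp_rot: [-0.0, 0.996, 0.087, -0.001]
ft_force: [0.7, 1.2, -0.1]
width: 0.713
gripper_force: 32.8
```

```bash
python3 -c "
from h import *
plan(671.8,-201,39,10)
p,d,T=snap('wrist'); held(p,T,'green');ring(p,T,'blue',262,340,40)"
```

```text
t 8.2 at [ 671.2 -199.6  179.5] yaw 9.9 tilt 0.16 -> shift [0.018 0.042 3.512] turn -0.01 rows>= 3.0 F [ 0.7  1.2 -0.1] w 60.9 j [ 0.28  0.62 -0.11  1.43  0.07  1.1  -1.24]
held [ 672.3 -199.1   23.6] 0.04 offset in tool [  0.7   1.3 -13. ]Traceback (most recent call last):
  File "<string>", line 4, in <module>
    p,d,T=snap('wrist'); held(p,T,'green');ring(p,T,'blue',262,340,40)
                                           ~~~~^^^^^^^^^^^^^^^^^^^^^^^
  File "h.py", line 38, in ring
    h=cv2.convexHull(pts.astype(np.int32)).reshape(-1,2)
      ^^^^^^^^^^^^^^^^^^^^^^^^^^^^^^^^^^^^^^^^^^^^
AttributeError: 'NoneType' object has no attribute 'reshape'
```

Request:
send_rows --commands '[0.01,0.04,1.2,0,0.01,0.04,2.2,0,0.01,0.04,2.8,0,0.01,0.04,3.2,0,0.01,0.04,3.4,0,0.01,0.04,3.48,0,0.01,0.04,3.54,0,0.01,0.04,3.56,0]'

```text
time_s: 9.05
eef_pos: [673.4, -200.7, 39.9]
tcp_rot: [0.0, 0.996, 0.087, 0.001]
ft_force: [-0.3, 0.4, -0.8]
width: 0.711
gripper_force: 32.8
```

```bash
python3 -c "
from h import *
plan(671.8,-201,38,10)"
```

```text
t 9.05 at [ 673.4 -200.7   39.9] yaw 10.0 tilt 0.1 -> shift [-0.04   0.002  0.048] turn 0.01 rows>= 1.0 F [-0.3  0.4 -0.8] w 60.7 j [ 0.27  0.76 -0.1   1.54  0.09  0.84 -1.25]
```

Request:
send_rows --commands '[-0.03,0,0.03,0,-0.03,0,0.06,0,-0.03,0,0.06,0]'

```text
time_s: 9.35
eef_pos: [672.1, -201.0, 38.4]
tcp_rot: [0.0, 0.996, 0.087, 0.001]
ft_force: [-2.9, 1.0, 9.6]
width: 0.715
gripper_force: 33.5
```

Request:
send_rows --commands '[0,0,0,0,0,0,0,0,0,0,0,0,0,0,-0.1,0,0,0,-0.6,0,0,0,-1.4,0,0,0,-2.4,0,0,0,-3.6,0]' --fingers 78

```text
time_s: 10.15
eef_pos: [670.4, -200.6, 180.7]
tcp_rot: [-0.0, 0.996, 0.088, -0.001]
ft_force: [0.9, -0.7, 0.7]
width: 0.911
gripper_force: 0.0
```

```bash
python3 -c "
from h import *
plan(515,377,180,30)
p,d,T=snap('wrist','w3.png');lid(p,T,'green',258,262,70,51)"
```

```text
t 10.15 at [ 670.4 -200.6  180.7] yaw 10.0 tilt 0.16 -> shift [ -1.309 -14.896   0.038] turn -3.33 rows>= 12.0 F [ 0.9 -0.7  0.7] w 77.8 j [ 0.28  0.61 -0.11  1.43  0.07  1.1  -1.24]
lid green [ 627.6 -205.4] r 38.8 err 2.4 806
```

View pics/w3.png

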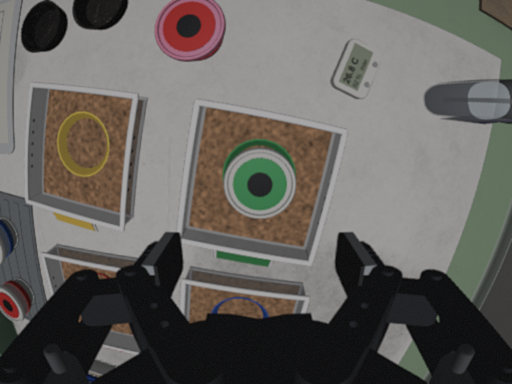

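The green hide stands upright in the green tub at (259,184), with the ring visible behind it. I'll check the numbers.

```bash
python3 -c "
from h import *
p,d,T=snap('wrist');
for z in (51,61): lid(p,T,'green',259,184,27,z)
K=T['K'];q=cv2.fisheye.undistortPoints(np.float32([[[259,164]]]),K,np.zeros(4)).ravel(); D=np.median(d[163:166,257:262]); print('lid z',world(T,[q[0]*D,-q[1]*D,-D]))
ring(p,T,'yellow',84,144,40)
ring(p,T,'blue',241,320,33)"
```

```text
lid green [ 672.6 -201.1] r 23.2 err 0.2 1477
lid green [ 675.1 -200.7] r 22.3 err 0.2 1477
lid z [ 694.0586599  -198.84891566   49.42440907]
yellow centre [674.5   3.3] r 37.5 err 0.1 1073
blue centre [ 485.  -208.1] r 35.9 err 0.9 121
```

Request:
send_rows --commands '[-1.31,-14.9,0.04,-3.33,-1.31,-14.9,0.04,-3.33,-1.31,-14.9,0.04,-3.33,-1.31,-14.9,0.04,-3.33,-1.31,-14.9,0.04,-3.33,-1.31,-14.9,0.04,-3.33,-1.31,-14.9,0.04,-3.33,-1.31,-14.9,0.04,-3.33]' --fingers 80

```text
time_s: 11.05
eef_pos: [566.9, 187.2, 179.7]
tcp_rot: [0.0, 0.966, 0.259, 0.0]
ft_force: [0.3, 0.2, 0.7]
width: 0.939
gripper_force: 0.0
```

```bash
python3 -c "
from h import *
plan(515,377,120,30)"
```

```text
t 11.05 at [566.9 187.2 179.7] yaw 30.0 tilt 0.04 -> shift [ 1.248 -4.757  1.492] turn 0.0 rows>= 5.0 F [0.3 0.2 0.7] w 80.2 j [-0.22  0.47 -0.26  1.71  0.14  0.98 -1.59]
```

Green is seated: 23 mm collar at (672.6, -201.1), against a ring at about (672, -200.5). Next is yellow.

Request:
send_rows --commands '[1.25,-4.76,0,0,1.25,-4.76,0,0,1.25,-4.76,0,0,1.25,-4.76,0.8,0,1.25,-4.76,1.49,0,1.25,-4.76,1.49,0,1.25,-4.76,1.49,0]'

```text
time_s: 11.75
eef_pos: [515.9, 374.2, 119.8]
tcp_rot: [0.001, 0.966, 0.259, -0.0]
ft_force: [0.2, -0.5, 0.7]
width: 0.939
gripper_force: 0.0
```

```bash
python3 -c "
from h import *
plan(515,377,37,30)"
```

```text
t 11.75 at [515.9 374.2 119.8] yaw 30.0 tilt 0.1 -> shift [ 0.017 -0.075  2.071] turn -0.0 rows>= 2.0 F [ 0.2 -0.5  0.7] w 80.2 j [-0.53  0.59 -0.27  1.66  0.19  0.92 -1.92]
```

Request:
send_rows --commands '[0.01,-0.07,1.0,0,0.01,-0.07,1.6,0,0.01,-0.07,2.07,0,0.01,-0.07,2.07,0]'

```text
time_s: 12.15
eef_pos: [515.3, 375.5, 36.4]
tcp_rot: [0.001, 0.966, 0.258, -0.001]
ft_force: [-0.3, -0.3, 0.4]
width: 0.935
gripper_force: 0.0
```

Request:
send_rows --commands '[0,0,0,0,0,0,0,0,0,0,0,0,0,0,0,0,0,0,0,0,0,0,0,0]' --fingers 55 --force 30

```text
time_s: 12.75
eef_pos: [516.3, 378.1, 39.6]
tcp_rot: [-0.0, 0.966, 0.258, 0.002]
ft_force: [-0.9, -2.9, 8.5]
width: 0.713
gripper_force: 32.6
```

Request:
send_rows --commands '[0,0,-0.5,0,0,0,-1.0,0,0,0,-1.8,0,0,0,-2.6,0,0,0,-3.6,0,0,0,-3.6,0,0,0,-3.6,0]'

```text
time_s: 13.45
eef_pos: [515.3, 378.4, 183.3]
tcp_rot: [-0.001, 0.966, 0.259, 0.002]
ft_force: [-0.6, 0.1, -2.0]
width: 0.712
gripper_force: 33.0
```

```bash
python3 -c "
from h import *
plan(673.5,2.7,180,10)
p,d,T=snap('wrist'); held(p,T,'yellow')"
```

```text
t 13.45 at [515.3 378.4 183.3] yaw 30.0 tilt 0.23 -> shift [-1.271 10.112  0.072] turn 3.33 rows>= 9.0 F [-0.6  0.1 -2. ] w 60.8 j [-0.53  0.53 -0.28  1.6   0.17  1.04 -1.91]
held [515.6 378.7  23.9] 0.05 offset in tool [  1.3  -0.3 -13. ]
```

Request:
send_rows --commands '[-1.29,10.11,0.07,3.33,-1.29,10.11,0.07,3.33,-1.29,10.11,0.07,3.33,-1.29,10.11,0.07,3.33,-1.29,10.11,0.07,3.33,-1.29,10.11,0.07,3.33,-1.29,10.11,0.07,3.33,-1.29,10.11,0.07,3.33]'

```text
time_s: 14.3
eef_pos: [668.8, 6.9, 176.9]
tcp_rot: [0.0, 0.996, 0.088, -0.001]
ft_force: [1.1, 1.3, -0.6]
width: 0.705
gripper_force: 33.0
```

```bash
python3 -c "
from h import *
plan(673,2.7,180,10)"
```

```text
t 14.3 at [668.8   6.9 176.9] yaw 10.0 tilt 0.13 -> shift [ 0.084  0.122 -0.079] turn 0.01 rows>= 1.0 F [ 1.1  1.3 -0.6] w 60.2 j [ 0.    0.57 -0.14  1.52  0.09  1.06 -1.56]
```

Request:
send_rows --commands '[0,0,0,0,0,0,0,0]'

```text
time_s: 14.5
eef_pos: [668.6, 6.8, 176.6]
tcp_rot: [0.0, 0.996, 0.086, -0.001]
ft_force: [0.4, 1.1, -0.9]
width: 0.71
gripper_force: 33.0
```

```bash
python3 -c "
from h import *
plan(673,2.7,39,10)
p,d,T=snap('wrist'); held(p,T,'yellow')"
```

```text
t 14.5 at [668.6   6.8 176.6] yaw 9.8 tilt 0.15 -> shift [0.1   0.119 3.439] turn -0.03 rows>= 3.0 F [ 0.4  1.1 -0.9] w 60.7 j [ 0.    0.57 -0.14  1.53  0.09  1.06 -1.56]
held [670.1   7.4  23.5] 0.06 offset in tool [  1.4   2.  -13. ]
```

Request:
send_rows --commands '[0.08,0.13,1.2,0,0.08,0.13,2.2,0,0.08,0.13,2.8,0,0.08,0.13,3.1,0,0.08,0.13,3.3,0,0.08,0.13,3.38,0,0.08,0.13,3.43,0,0.08,0.13,3.45,0]'

```text
time_s: 15.35
eef_pos: [673.9, 4.7, 41.3]
tcp_rot: [0.0, 0.996, 0.088, 0.001]
ft_force: [-0.9, 0.2, -0.2]
width: 0.714
gripper_force: 33.0
```

```bash
python3 -c "
from h import *
plan(672.5,2.5,38.4,10)"
```

```text
t 15.35 at [673.9   4.7  41.3] yaw 10.0 tilt 0.1 -> shift [-0.045  0.049  0.072] turn 0.01 rows>= 1.0 F [-0.9  0.2 -0.2] w 61.0 j [-0.    0.72 -0.13  1.62  0.12  0.8  -1.58]
```

Request:
send_rows --commands '[-0.04,0.05,0.03,0,-0.04,0.05,0.07,0,-0.04,0.05,0.09,0]'

```text
time_s: 15.65
eef_pos: [672.4, 1.7, 38.4]
tcp_rot: [0.0, 0.996, 0.087, 0.001]
ft_force: [-7.4, -1.0, 19.8]
width: 0.71
gripper_force: 34.3
```

Request:
send_rows --commands '[0,0,-0.02,0,0,0,-0.02,0,0,0,-0.02,0,0,0,-0.1,0,0,0,-0.6,0,0,0,-1.4,0,0,0,-2.4,0,0,0,-3.6,0]' --fingers 78

```text
time_s: 16.45
eef_pos: [671.0, 2.2, 180.9]
tcp_rot: [-0.0, 0.996, 0.088, -0.001]
ft_force: [0.8, -0.7, 0.2]
width: 0.912
gripper_force: 0.0
```

```bash
python3 -c "
from h import *
plan(522,158.5,180,30)
p,d,T=snap('wrist','w4.png');lid(p,T,'yellow',259,184,27,51)
K=T['K'];q=cv2.fisheye.undistortPoints(np.float32([[[259,164]]]),K,np.zeros(4)).ravel(); D=np.median(d[163:166,257:262]); print('lid z',world(T,[q[0]*D,-q[1]*D,-D]))"
```

```text
t 16.45 at [671.    2.2 180.9] yaw 10.0 tilt 0.16 -> shift [-2.985 -4.496  0.032] turn -3.33 rows>= 5.0 F [ 0.8 -0.7  0.2] w 77.9 j [ 0.01  0.57 -0.14  1.51  0.09  1.07 -1.55]
lid yellow [672.7   2. ] r 23.3 err 0.0 1574
lid z [690.34733421   5.49182413  49.45901801]
```

View pics/w4.png

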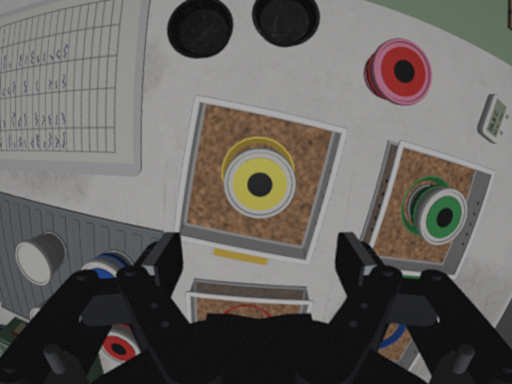

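The yellow hide is upright in its ring at (259,184), and green is still seated at (442,216). Next is blue.

Request:
send_rows --commands '[-2.99,-4.5,0.03,-3.33,-2.99,-4.5,0.03,-3.33,-2.99,-4.5,0.03,-3.33,-2.99,-4.5,0.03,-3.33,-2.99,-4.5,0.03,-3.33,-2.99,-4.5,0.8,-3.33,-2.99,-4.5,1.5,-3.33,-2.99,-4.5,1.5,-3.33]' --fingers 80

```text
time_s: 17.3
eef_pos: [520.9, 157.6, 117.8]
tcp_rot: [0.0, 0.966, 0.259, -0.003]
ft_force: [-0.5, -1.2, 0.8]
width: 0.938
gripper_force: 0.0
```

```bash
python3 -c "
from h import *
plan(522,159,37,30)"
```

```text
t 17.3 at [520.9 157.6 117.8] yaw 30.0 tilt 0.32 -> shift [ 0.052 -0.017  2.019] turn 0.0 rows>= 2.0 F [-0.5 -1.2  0.8] w 80.1 j [-0.19  0.47 -0.27  1.89  0.17  0.81 -1.6 ]
```

Request:
send_rows --commands '[0.04,-0.02,1.0,0,0.04,-0.02,1.6,0,0.04,-0.02,2.02,0,0.04,-0.02,2.02,0]'

```text
time_s: 17.7
eef_pos: [523.4, 159.5, 38.9]
tcp_rot: [0.0, 0.966, 0.259, -0.001]
ft_force: [1.1, -0.3, -0.1]
width: 0.937
gripper_force: 0.0
```

Request:
send_rows --commands '[0,0,0,0,0,0,0,0,0,0,0,0,0,0,0,0,0,0,0,0,0,0,0,0]' --fingers 55 --force 30

```text
time_s: 18.3
eef_pos: [524.9, 160.4, 41.7]
tcp_rot: [0.0, 0.966, 0.259, 0.001]
ft_force: [-1.6, -0.8, 8.7]
width: 0.716
gripper_force: 32.6
```

Request:
send_rows --commands '[0,0,-0.5,0,0,0,-1.0,0,0,0,-1.8,0,0,0,-2.6,0,0,0,-3.6,0,0,0,-3.6,0,0,0,-3.6,0]'

```text
time_s: 19.0
eef_pos: [524.6, 160.4, 185.6]
tcp_rot: [-0.0, 0.966, 0.259, 0.002]
ft_force: [0.6, -0.3, -1.8]
width: 0.715
gripper_force: 33.1
```

```bash
python3 -c "
from h import *
plan(482.5,-209.5,180,10)
p,d,T=snap('wrist'); held(p,T,'blue')"
```

```text
t 19.0 at [524.6 160.4 185.6] yaw 30.0 tilt 0.2 -> shift [-5.536  7.481  0.127] turn 3.33 rows>= 8.0 F [ 0.6 -0.3 -1.8] w 61.1 j [-0.18  0.39 -0.29  1.82  0.13  0.95 -1.57]
held [529.5 163.1  26.9] 1.53 offset in tool [  6.5   0.2 -13. ]
```

```bash
sed -i "s/    m=wmask(p,col,258,262,70); h=cv2/    m=wmask(p,col,258,262,70).astype(np.uint8); _,l,st,_=cv2.connectedComponentsWithStats(m); m=l==1+st[1:,4].argmax(); h=cv2/" h.py; python3 -c "
from h import *
p,d,T=snap('wrist','w5.png'); held(p,T,'blue')"
```

```text
held [523.4 159.8  23.5] 0.06 offset in tool [ -0.   0. -13.]
```

Request:
send_rows --commands '[-5.54,7.48,0.13,3.33,-5.54,7.48,0.13,3.33,-5.54,7.48,0.13,3.33,-5.54,7.48,0.13,3.33,-5.54,7.48,0.13,3.33,-5.54,7.48,0.13,3.33,-5.54,7.48,0.13,3.33,-5.54,7.48,0.13,3.33]'

```text
time_s: 19.9
eef_pos: [479.3, -215.0, 177.3]
tcp_rot: [0.001, 0.996, 0.085, -0.001]
ft_force: [-0.9, 0.2, -0.7]
width: 0.717
gripper_force: 33.1
```

```bash
python3 -c "
from h import *
plan(482.5,-209.5,41,10)
p,d,T=snap('wrist'); held(p,T,'blue')"
```

```text
t 19.9 at [ 479.3 -215.   177.3] yaw 9.7 tilt 0.18 -> shift [ 0.112 -0.124  3.408] turn -0.05 rows>= 3.0 F [-0.9  0.2 -0.7] w 61.2 j [ 0.39  0.35 -0.09  1.89  0.04  0.9  -1.12]
held [ 479.2 -214.7   23.4] 0.06 offset in tool [  0.7  -2.5 -13. ]
```

Request:
send_rows --commands '[0.13,-0.13,1.2,0,0.13,-0.13,2.2,0,0.13,-0.13,2.8,0,0.13,-0.13,3.1,0,0.13,-0.13,3.27,0,0.13,-0.13,3.35,0,0.13,-0.13,3.4,0,0.13,-0.13,3.42,0]'

```text
time_s: 20.75
eef_pos: [486.4, -203.9, 42.6]
tcp_rot: [0.0, 0.996, 0.087, 0.001]
ft_force: [-0.1, -0.1, 0.2]
width: 0.715
gripper_force: 33.1
```

```bash
python3 -c "
from h import *
plan(483.5,-209.2,40.5,10)"
```

```text
t 20.75 at [ 486.4 -203.9   42.6] yaw 10.0 tilt 0.09 -> shift [-0.095  0.117  0.052] turn 0.01 rows>= 1.0 F [-0.1 -0.1  0.2] w 61.1 j [ 0.36  0.54 -0.08  2.01  0.08  0.59 -1.17]
```

Request:
send_rows --commands '[0,0,-0.4,0,-0.09,0.11,-0.5,0,-0.09,0.11,-0.5,0,-0.09,0.11,-0.5,0]'

```text
time_s: 21.15
eef_pos: [483.0, -209.1, 62.0]
tcp_rot: [0.0, 0.996, 0.087, 0.0]
ft_force: [-0.6, -0.8, -1.1]
width: 0.714
gripper_force: 33.1
```

```bash
python3 -c "
from h import *
plan(483.5,-209.2,40.5,10)
p,d,T=snap('wrist','w6.png'); held(p,T,'blue')"
```

```text
t 21.15 at [ 483.  -209.1   62. ] yaw 10.0 tilt 0.04 -> shift [0.012 0.004 0.537] turn -0.0 rows>= 1.0 F [-0.6 -0.8 -1.1] w 61.0 j [ 0.37  0.51 -0.09  2.    0.07  0.64 -1.16]
held [ 482.8 -208.9   23.4] 0.04 offset in tool [ -0.1   0.  -13. ]
```

View pics/w6.png

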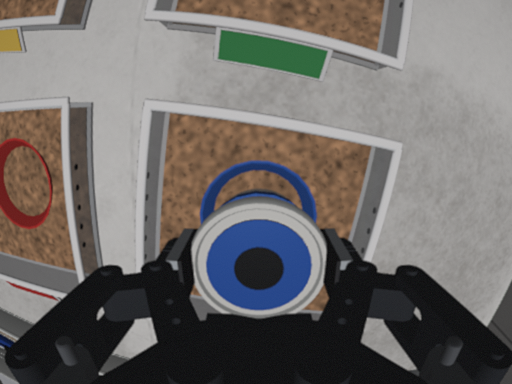

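The blue hide is held level above its ring, whose back arc shows at (258,165), centred sideways. Lowering.

Request:
send_rows --commands '[0.01,0,0.2,0,0.01,0,0.35,0,0.01,0,0.44,0,0.01,0,0.49,0,0.01,0,0.53,0,0.01,0,0.55,0]'

```text
time_s: 21.8
eef_pos: [483.2, -208.5, 40.5]
tcp_rot: [-0.0, 0.996, 0.087, -0.0]
ft_force: [-6.8, 1.8, 22.6]
width: 0.715
gripper_force: 34.6
```

Request:
send_rows --commands '[0,0,-0.02,0,0,0,-0.02,0,0,0,-0.02,0,0,0,-0.1,0,0,0,-0.6,0,0,0,-1.4,0,0,0,-2.4,0,0,0,-3.6,0]' --fingers 78

```text
time_s: 22.6
eef_pos: [482.5, -208.3, 184.5]
tcp_rot: [-0.001, 0.996, 0.088, -0.001]
ft_force: [1.5, -0.6, -0.7]
width: 0.91
gripper_force: 0.0
```

```bash
python3 -c "
from h import *
plan(418,147,180,30)
p,d,T=snap('wrist','w7.png');lid(p,T,'blue',259,184,27,51)
K=T['K'];q=cv2.fisheye.undistortPoints(np.float32([[[259,164]]]),K,np.zeros(4)).ravel(); D=np.median(d[163:166,257:262]); print('lid z',world(T,[q[0]*D,-q[1]*D,-D]))"
```

```text
t 22.6 at [ 482.5 -208.3  184.5] yaw 10.0 tilt 0.14 -> shift [-0.038 -9.027  0.125] turn -3.33 rows>= 8.0 F [ 1.5 -0.6 -0.7] w 77.7 j [ 0.38  0.34 -0.1   1.88  0.04  0.92 -1.13]
lid blue [ 481.2 -208.6] r 23.7 err 0.1 1660
lid z [ 501.39647489 -204.96285965   50.15403998]
```

View pics/w7.png

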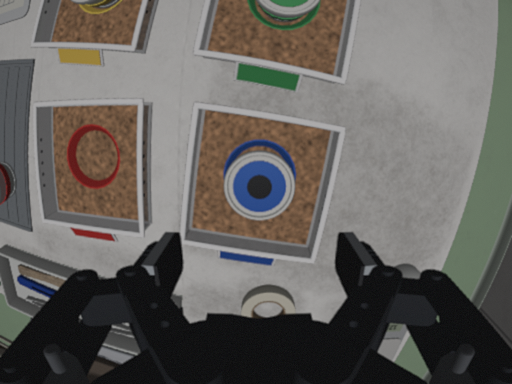

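Blue sits in its ring at (259,184). I'll verify heights and tilts of the three from depth before touching red.

```bash
cat >> h.py <<'E'
def topcheck(seats):
    p,d,T=snap('top'); W=cloud(d,T)
    for n,(x,y) in seats.items():
        q=W[(np.hypot(W[...,0]-x,W[...,1]-y)<42)&(W[...,2]>43)&(W[...,2]<60)]
        c,r=cv2.minEnclosingCircle(q[:,:2].astype(np.float32)); c=np.array(c)
        k=q[np.hypot(*(q[:,:2]-c).T)<28]; A=np.c_[k[:,:2]-c,np.ones(len(k))]; f=np.linalg.lstsq(A,k[:,2],rcond=None)[0]
        print(n,c.round(1),round(r,1),'z',f[2].round(1),'slope',f[:2].round(3),len(k))
E
python3 -c "
from h import *
topcheck(dict(green=(672,-201),yellow=(674,3),blue=(483,-209)))
p,d,T=snap('wrist');ring(p,T,'red',93,156,40)"
```

```text
green [ 670.7 -203.8] 33.9 z 51.7 slope [-0.002  0.002] 275
yellow [ 6.712e+02 -6.000e-01] 33.3 z 51.2 slope [-0.006 -0.   ] 273
blue [ 480.2 -210.3] 33.4 z 51.2 slope [-0.024 -0.039] 124
red centre [473.3 -17.3] r 37.4 err 0.1 1074
```

All three are seated and level, so red is next.

Request:
send_rows --commands '[-0.04,-9.03,0.1,-3.33,-0.04,-9.03,0.1,-3.33,-0.04,-9.03,0.1,-3.33,-0.04,-9.03,0.1,-3.33,-0.04,-9.03,0.1,-3.33,-0.04,-9.03,0.1,-3.33,-0.04,-9.03,0.1,-3.33,-0.04,-9.03,0.1,-3.33]' --fingers 80

```text
time_s: 23.55
eef_pos: [416.9, 152.2, 179.4]
tcp_rot: [-0.001, 0.965, 0.263, -0.0]
ft_force: [0.3, -0.4, -0.2]
width: 0.938
gripper_force: 0.0
```

Request:
send_rows --commands '[0,0,1.0,0,0,0,1.4,0,0,0,1.4,0]'

```text
time_s: 23.85
eef_pos: [416.9, 145.6, 121.3]
tcp_rot: [0.0, 0.966, 0.259, -0.003]
ft_force: [0.1, 0.7, 0.7]
width: 0.937
gripper_force: 0.0
```

```bash
python3 -c "
from h import *
plan(418,147.5,38,30)
p,d,T=snap('wrist'); 
topcheck(dict(green=(672,-201),yellow=(674,3),blue=(483,-209)))"
```

```text
t 23.85 at [416.9 145.6 121.3] yaw 30.0 tilt 0.34 -> shift [ 0.06  -0.027  2.083] turn 0.01 rows>= 2.0 F [0.1 0.7 0.7] w 80.0 j [-0.18  0.33 -0.34  2.12  0.17  0.72 -1.68]
green [ 670.6 -203.8] 33.7 z 51.5 slope [ 0.003 -0.005] 275
yellow [ 6.715e+02 -4.000e-01] 33.2 z 51.4 slope [ 0.007 -0.018] 272
blue [ 480.1 -210.9] 33.0 z 51.7 slope [ 0.004 -0.   ] 296
```

Request:
send_rows --commands '[0.04,-0.03,1.0,0,0.04,-0.03,1.6,0,0.04,-0.03,2.08,0,0.04,-0.03,2.08,0]'

```text
time_s: 24.35
eef_pos: [419.3, 148.0, 39.8]
tcp_rot: [0.0, 0.966, 0.259, -0.001]
ft_force: [-0.1, -0.9, 0.1]
width: 0.933
gripper_force: 0.0
```

Request:
send_rows --commands '[0,0,0,0,0,0,0,0,0,0,0,0,0,0,0,0,0,0,0,0,0,0,0,0]' --fingers 55 --force 30

```text
time_s: 24.95
eef_pos: [420.6, 148.8, 42.3]
tcp_rot: [0.0, 0.966, 0.259, 0.001]
ft_force: [-2.3, -1.7, 7.7]
width: 0.708
gripper_force: 31.8
```

Request:
send_rows --commands '[0,0,-0.5,0,0,0,-1.0,0,0,0,-1.8,0,0,0,-2.6,0,0,0,-3.6,0,0,0,-3.6,0,0,0,-3.6,0]'

```text
time_s: 25.65
eef_pos: [420.5, 148.7, 186.2]
tcp_rot: [0.0, 0.966, 0.259, 0.002]
ft_force: [0.3, 0.7, -1.7]
width: 0.708
gripper_force: 32.9
```

```bash
python3 -c "
from h import *
plan(472.5,-17.9,180,10)
p,d,T=snap('wrist'); held(p,T,'red')"
```

```text
t 25.65 at [420.5 148.7 186.2] yaw 30.0 tilt 0.22 -> shift [-0.956  4.258  0.156] turn 3.33 rows>= 4.0 F [ 0.3  0.7 -1.7] w 60.5 j [-0.14  0.24 -0.38  2.05  0.12  0.87 -1.63]
held [420.1 148.5  23.3] 0.04 offset in tool [  0.4   0.1 -13. ]
```

Request:
send_rows --commands '[-0.96,4.26,0.16,3.33,-0.96,4.26,0.16,3.33,-0.96,4.26,0.16,3.33,-0.96,4.26,0.16,3.33,-0.96,4.26,0.16,3.33,-0.96,4.26,0.16,3.33,-0.96,4.26,0.16,3.33,-0.96,4.26,0.16,3.33]'

```text
time_s: 26.5
eef_pos: [471.3, -16.8, 178.0]
tcp_rot: [-0.0, 0.996, 0.089, -0.0]
ft_force: [-0.3, 0.5, -0.8]
width: 0.709
gripper_force: 33.0
```

Request:
send_rows --commands '[0,0,1.2,0,0,0,2.2,0,0,0,2.7,0,0,0,2.9,0,0,0,2.9,0]'

```text
time_s: 27.0
eef_pos: [471.2, -17.4, 61.7]
tcp_rot: [-0.0, 0.996, 0.088, -0.001]
ft_force: [-0.2, -0.1, -0.1]
width: 0.712
gripper_force: 33.1
```

```bash
python3 -c "
from h import *
plan(472.5,-17.9,41.3,10)
p,d,T=snap('wrist'); held(p,T,'red')"
```

```text
t 27.0 at [471.2 -17.4  61.7] yaw 10.1 tilt 0.09 -> shift [0.03  0.018 0.51 ] turn 0.02 rows>= 1.0 F [-0.2 -0.1 -0.1] w 60.8 j [ 0.06  0.45 -0.18  2.12  0.15  0.58 -1.62]
held [472.  -17.1  22.9] 0.06 offset in tool [  0.1  -0.4 -13. ]
```

Request:
send_rows --commands '[0.02,0.01,0.2,0,0.02,0.01,0.33,0,0.02,0.01,0.42,0,0.02,0.01,0.47,0,0.02,0.01,0.5,0,0.02,0.01,0.52,0]'

```text
time_s: 27.65
eef_pos: [472.7, -18.4, 41.5]
tcp_rot: [0.0, 0.996, 0.087, 0.0]
ft_force: [1.3, 0.9, 2.3]
width: 0.707
gripper_force: 33.3
```

Request:
send_rows --commands '[0,0,0.02,0,0,0,0.03,0]'

```text
time_s: 27.85
eef_pos: [472.8, -18.3, 41.2]
tcp_rot: [0.0, 0.996, 0.087, 0.0]
ft_force: [-5.5, -0.7, 21.5]
width: 0.712
gripper_force: 34.5
```

Request:
send_rows --commands '[0,0,0,0,0,0,0,0,0,0,0,0,0,0,-0.1,0,0,0,-0.6,0,0,0,-1.4,0,0,0,-2.4,0,0,0,-3.6,0]' --fingers 78

```text
time_s: 28.65
eef_pos: [471.5, -18.4, 185.1]
tcp_rot: [-0.0, 0.996, 0.088, -0.001]
ft_force: [1.4, 0.3, -0.6]
width: 0.915
gripper_force: 0.0
```

```bash
python3 -c "
from h import *
plan(472.5,-17.9,180,10)
p,d,T=snap('wrist');lid(p,T,'red',259,184,27,51)
K=T['K'];q=cv2.fisheye.undistortPoints(np.float32([[[259,164]]]),K,np.zeros(4)).ravel(); D=np.median(d[163:166,257:262]); print('lid z',world(T,[q[0]*D,-q[1]*D,-D]))"
```

```text
t 28.65 at [471.5 -18.4 185.1] yaw 10.1 tilt 0.14 -> shift [ 0.028 -0.007  0.127] turn 0.01 rows>= 1.0 F [ 1.4  0.3 -0.6] w 78.1 j [ 0.11  0.27 -0.22  2.    0.07  0.89 -1.55]
lid red [470.6 -18.6] r 23.5 err 0.1 1598
lid z [490.15680595 -15.21376302  49.5941496 ]
```

Request:
send_rows --commands '[0,4.5,-1,0,0,4.5,-1,0,0,4.5,-1,0,0,4.5,-1,0,0,4.5,-1,0,0,4.5,-1,0]'

```text
time_s: 29.3
eef_pos: [503.7, -196.2, 224.2]
tcp_rot: [-0.0, 0.996, 0.087, -0.0]
ft_force: [0.0, 1.2, 0.4]
width: 0.917
gripper_force: 0.0
```

```bash
python3 -c "
from h import *
topcheck(dict(green=(672,-201),yellow=(674,3),blue=(483,-209),red=(472,-18)))
snap('top','t9.png')
plan(0,0,0)"
```

```text
green [ 670.1 -203. ] 34.0 z 51.5 slope [ 0.004 -0.019] 273
yellow [671.   -0.7] 32.9 z 51.0 slope [ 0.006 -0.007] 269
blue [ 478.5 -210.3] 33.2 z 51.9 slope [0.02  0.004] 254
red [469.4 -21.4] 33.0 z 51.4 slope [-0.011 -0.001] 295
t 29.4 at [ 503.7 -194.2  224. ] yaw 10.1 tilt 0.06 -> shift [-11.541  -6.988   5.611] turn 1.69 rows>= 12.0 F [ 0.1 -0.5 -0.5] w 77.8 j [ 0.37  0.32 -0.13  1.8   0.05  1.02 -1.17]
```

View pics/t9.png

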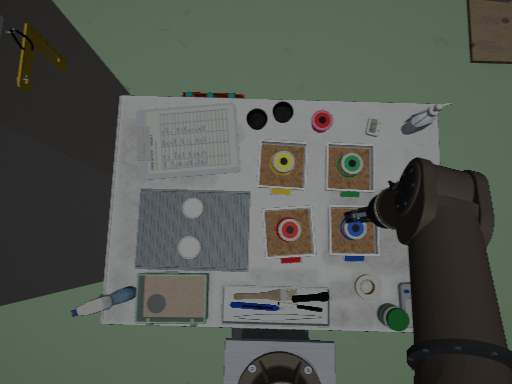

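All four hides are upright in their own tubs (yellow (284,161), green (351,163), red (290,230), blue (355,228)). The plain pots have not moved, and the arm is clear. Handing in.

```bash
python3 -c "
from h import *
print(finish_job())"
```

```text
the job is handed in; nothing more can be done
None
```

I handed the job in at about 29 s: the green, yellow and blue hides went into their own tubs first and red last, and my final measurements show all four upright, on the tub floor and within about 4 mm of their ring centres, with the plain pots unmoved; the hand-in gave no verdict.

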